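# Gauge the stud holes of three heat sinks and sort them

### The job

Take the stepped plug gauge from its wooden stand and try it squarely in the hole of each heat sink on the sloping rack, going from left to right as seen from the robot and pushing lightly until it stops; then put the gauge back in its stand. Lay the heat sink whose hole will not take the tip in the shallow steel tray, and the one whose hole lets even the thick part in, right up to the collar, in the cardboard carton, each set down flat on its fins and not dropped; leave the one that takes only the thin part where it lies. Do not force the gauge or disturb the other things on the bench.

Things in the scene. Friction and masses are not known exactly. Their poses are not given: they have to be found in the camera images.
- gauge: stepped steel plug gauge, 200 g, standing tip down in its stand; origin at the tip, z up the axis. From the tip: thin part 14 diameter, 16 long (first 3 taper from 10); square step; thick part 18 diameter, 14 long; flat collar 30 diameter from 30 to 35; hexagonal handle 24 across flats from 35 to 110, flats facing its own +-x and every 60 degrees; small cap to 113
- gauge_tip (a point): centre of the gauge's tip (its origin). The tip goes 0 to 3 into a hole that is too small, 16 (to the step) into one that fits, 30 (to the collar) into one that is too large
- gauge_grip (a point): point on the gauge's axis 80 from the tip, middle of the handle, where to grip it
- gauge_stand: fixed wooden block 72 x 72 x 45 high with one round hole 23 diameter, 36 deep in the middle of its top; the gauge hangs in it by the collar, which rests on the top, tip 15 above the bench. Origin: centre of the underside, z up
- rack: fixed sloping rack, 290 wide (y), 112 deep (x), aluminium shelf on steel legs; the shelf rises at 30 degrees along its own +x, away from the robot, from 32 high at the front to 91 at the back; heat sinks rest against a 14 high ledge at its lower edge. Two ribs 5 high part three bays: left (y = +90), middle (0), right (-90). Origin: centre of underside; yaw within 0.2 rad
- sink_a: finned aluminium heat sink 100 (x) x 46 (y) x 35 (z), 190 g, lying in one of the bays: flat plate 10 thick on top of four fins 25 high. Origin: centre of the underside; x up the slope, z out through the hole, square to the plate. One hole through the middle of the plate, space below it. All three look alike but for hole size (11 to 21), to be found out
- sink_b: finned aluminium heat sink 100 (x) x 46 (y) x 35 (z), 190 g, lying in one of the bays: flat plate 10 thick on top of four fins 25 high. Origin: centre of the underside; x up the slope, z out through the hole, square to the plate. One hole through the middle of the plate, space below it. All three look alike but for hole size (11 to 21), to be found out
- sink_c: finned aluminium heat sink 100 (x) x 46 (y) x 35 (z), 190 g, lying in one of the bays: flat plate 10 thick on top of four fins 25 high. Origin: centre of the underside; x up the slope, z out through the hole, square to the plate. One hole through the middle of the plate, space below it. All three look alike but for hole size (11 to 21), to be found out
- sink_a_hole (a point): centre of the hole's mouth in the top face of sink_a, 35 above its origin along its z; axes as those of sink_a
- sink_b_hole (a point): centre of the hole's mouth in the top face of sink_b, 35 above its origin along its z; axes as those of sink_b
- sink_c_hole (a point): centre of the hole's mouth in the top face of sink_c, 35 above its origin along its z; axes as those of sink_c
- steel_tray: fixed shallow steel tray, outside 172 (x) x 140 (y) x 26 high, wall and floor 4 thick: inside 164 x 132. Origin: centre of the underside
- carton: fixed open cardboard carton, outside 178 (x) x 146 (y) x 55 high, wall and floor 5 thick: inside 168 x 136, with end flaps folded down outside. Origin: centre of the underside
- transformer: loose mains transformer, 66 x 86 x 58 high, 0.55 kg; origin: centre of the underside; leave alone
- solder_spool: loose reel of solder standing on its flange, 66 diameter, 45 high; origin: centre of the underside; leave alone
- flux_bottle: loose amber bottle, 52 diameter, 130 high; origin: centre of the underside; leave alone
- screw_jar: loose glass jar with yellow lid, 68 diameter, 85 high; origin: centre of the underside; leave alone
- multimeter: loose hand multimeter lying flat, 165 (x) x 82 (y) x 36 high; origin: centre of the underside; leave alone
- screwdriver: loose screwdriver lying along its x, 200 long, 26 thick; origin: below its middle; leave alone
- pliers: loose pliers lying flat along their x, about 150 x 66 x 16; origin: on the bench below the joint; leave alone
- rectifier: loose stud rectifier lying on its side along its x, 80 x 32 x 28 high; origin: below its hexagon; leave alone
Things that resemble listed ones, but are neither listed nor needed, are in the scene too. Leave any blue look-alike of the sink_b alone.

How it is judged:
By the outcome, as a careful person would: the job done as asked, in the order asked, and still so for the second after the job is handed in, with the robot touching nothing.
It also fails if it takes over 72 s, if anything falls off the work surface, if the arm or the gripper's body presses on something with over 40 N, if the wrist force passes 120 N, or if a joint passes its speed limit or range.

### The arm

A 7-joint arm with a two-finger parallel gripper is mounted at the origin on the work surface. World frame = base frame: x ahead of the robot, y to its left, z up, the work surface at z = 0. Lengths are in m, angles in rad, forces in N, time in s.
With the tool pointing down it reaches from about 0.425 to 0.875 m from the base axis. Payload 4.7 kg.
Tool frame: the origin (TCP) lies midway between the tips of the shut fingers; the grasp point (between the pads) lies 19 mm behind it; z points along the fingers, y is the line along which they close (so a half turn about z gives the same grasp; the last joint's range is limited). The gripper opens to 87 mm and grips with 3 to 60 N. Pads are 19 mm wide; open, the fingers measure 117 mm over their backs; the gripper's body (75 mm by 190 mm) begins 51 mm behind the grasp point.
Start: joints at [-1.277, 0.321, -0.07, 1.45, 0.023, 1.371, -0.057], TCP at [0.18, 0.625, 0.223] pointing down, gripper open.
Joint ranges: [-2.86, 2.86], [-0.3, 2.09], [-1.38, 1.24], [0.06, 2.45], [-1.56, 4.7], [0.09, 2.05], [-2.69, 2.69]. Speed limits (rad/s): [2.57, 2.57, 3.14, 3.14, 3.14, 3.14, 3.14].

### API

Orientations are given as a rotation vector (axis times angle).
In Python, from bench import ctrl gives the robot as it stands. The module is installed in compiled form; this text tells all that it offers.
- The arm moves only by the shell command python3 -m handwheel 'ROWS' [FORCE]. ROWS is JSON, a list of rows, each a list of 7 numbers: the finger opening in m, from 0 to 0.087, then the shift along the tool's x, y, z in m, then the turn, a rotation vector about the tool's x, y, z in degrees. A call has 1 to 12 rows; each row shifts and turns the commanded pose from where the row before left it, along the tool's axes as they then stand; what a row does not reach is not made up. A row lasts 1/8 s, in which the tool goes at most 62.5 mm and 10.7 degrees, less where a joint would pass 70% of its speed; a pose out of reach is approached as far as the arm can. A call is refused whole if a number of a shift passes 0.0625 or a number of a turn 10.7, either way. A call with a gripper value outside its range is refused whole. The fingers move at their own pace and stop on an object; FORCE is the grip in N (left out, the last holds). Time passes only in rows, so rows that do not move let the fingers close. It gives the time, the measured TCP pose, the force, the opening and the grip force at its end, in the units of the state.
- ctrl.get_state(): the state, without advancing time (a new reading comes with each control period).
- ctrl.get_image(name): name is "scene" or "top" or "wrist"; returns (picture, depth): 420x560x3 uint8, blue, green, red; 420x560 float32, m along the optical axis (not along the pixel's ray), 0 where there is no reading.
- ctrl.camera_info(name): a dict with "intrinsics" (3x3 intrinsics, pixels), "R" (3x3) and "t" (3): a world point X has camera coordinates R X + t. Camera axes: x right, y down, z forward; pixel columns grow to the right and rows downward; lengths in m; the calibration is good to about 2 mm. The wrist camera is an equidistant fisheye: a pixel r from the principal point sees the ray r / f radians off the axis. A picture is of the moment at which its call begins: read the wrist's pose just before it. camera_info takes no time and is no camera call; for the wrist camera it gives the pose at the moment of the call.
- ctrl.close_job(): hands the job in; it is judged then, once.
The state is a dict: "time": time; "joint_positions": joint angles; "qd": joint speeds; "joint_torque": joint torques, N m; "position": TCP position; "tool_rot": TCP orientation; "ft_force": force on the tool from outside, world axes, zero at the start; "torque": the same for the moment, N m; "grip_width": opening from 0.0 (shut) to 1.0 (fully open); "grip_force": force on a finger pad.
Only numpy, scipy, OpenCV 4.12 (cv2) and the standard library are available. Lean on these libraries where they do the work, as an engineer would, in place of code of your own. Each camera call takes 0.05 s, during which the arm holds its last target. There are 200 camera calls.

## Working session

There is one attempt and no reset: what is moved stays moved. The work goes in short steps, Python scripts to look and compute and a shell command to move; the robot and the scene stay as the last step left them, time stands still between calls to the robot, and variables do not carry over. Pictures are saved under pics/ and viewed, at most 12 in all, crops included, and the job is handed in when it is done.

```bash
mkdir -p pics
cat > h.py <<'E'
import numpy as np, cv2
from bench import ctrl
from scipy.spatial.transform import Rotation as Ro
def grab(n):
    c=ctrl.camera_info(n); im,d=ctrl.get_image(n); return im,d,c
def pts(d,c):
    K=np.array(c["intrinsics"]);v,u=np.mgrid[:d.shape[0],:d.shape[1]]
    P=np.stack([(u-K[0,2])/K[0,0]*d,(v-K[1,2])/K[1,1]*d,d],-1)
    return (P-np.array(c["t"]))@np.array(c["R"])
E
python3 - <<'E'
from h import *
s=ctrl.get_state(); print(s)
for n in("top","scene"):
    im,d,c=grab(n); cv2.imwrite(f"pics/{n}.png",im); np.savez(f"{n}.npz",im=im,d=d,P=pts(d,c)); print(n,c)
E
```

```text
{'time': 0.0, 'joint_positions': array([-1.27690033,  0.32184914, -0.07008387,  1.45166881,  0.02257644,
        1.37078185, -0.05685805]), 'qd': array([ 0.00041296, -0.00097434, -0.00068954,  0.00116226, -0.00038897,
       -0.00270048,  0.00101872]), 'joint_torque': array([ 5.48675098e-05, -4.91282129e+01, -4.03876947e-01, -3.12531924e+01,
       -6.39395602e-02,  4.35991294e-02,  1.74133506e-04]), 'position': array([0.17939267, 0.62418485, 0.22144762]), 'tool_rot': array([-4.37939058e-01, -3.11072098e+00,  3.00088792e-03]), 'ft_force': array([-0.3306729 ,  0.09363214,  0.36451165]), 'torque': array([0.00195363, 0.02967908, 0.0512904 ]), 'grip_force': 0.0, 'grip_width': 1.0013984700772254}
top {'intrinsics': array([[413.1427294 ,   0.        , 280.73967399],
       [  0.        , 413.1427294 , 207.79305932],
       [  0.        ,   0.        ,   1.        ]]), 'R': array([[ 0.02458398, -0.99968146,  0.00571051],
       [-0.99775123, -0.024892  , -0.06223242],
       [ 0.06235475, -0.00416774, -0.99804535]]), 't': array([-0.02095645,  0.59429227,  1.22324643])}
scene {'intrinsics': array([[485.2585123 ,   0.        , 280.96280504],
       [  0.        , 485.2585123 , 210.73631115],
       [  0.        ,   0.        ,   1.        ]]), 'R': array([[ 0.27995882,  0.95996964, -0.00901887],
       [ 0.77754033, -0.23224658, -0.58437364],
       [-0.56307556,  0.15658802, -0.8114346 ]]), 't': array([-0.16839654, -0.41664975,  1.62222402])}
```

View pics/top.png

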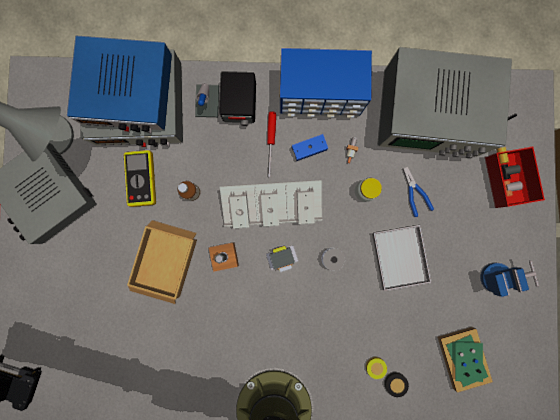

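View pics/scene.png

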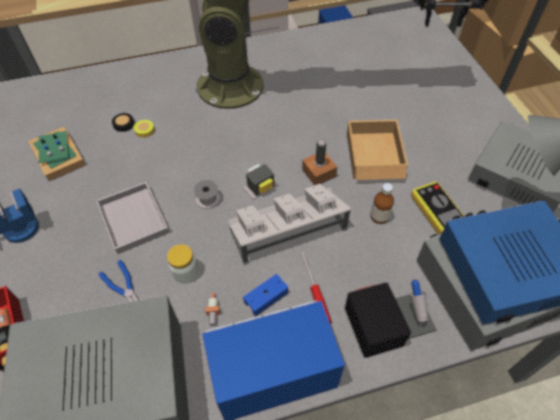

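The top view shows the gauge in its stand at (222,257), the rack's sinks at (239,210), (270,208) and (306,206), the carton at (163,261) and the tray at (401,257). The blue look-alike is at (309,148). The loose neighbours are the transformer (283,258), spool (328,258), bottle (187,188) and jar (370,188).

```bash
cat > m.py <<'E'
from h import *
z=np.load("top.npz"); im,d,P=z["im"],z["d"],z["P"]
print("depth zero frac",(d==0).mean(), "bench z", np.median(P[300:330,200:350,2]))
def roi(u0,u1,v0,v1): return P[v0:v1,u0:u1].reshape(-1,3), im[v0:v1,u0:u1].reshape(-1,3)
# rack
p,_=roi(215,328,176,232); p=p[p[:,2]>0.025]
cl=cv2.minAreaRect(p[:,:2].astype(np.float32)); print("rack rect",cl)
# shelf plane robust, then sinks above it
def plane(q,th,it=300):
    rng=np.random.default_rng(0);b=None
    for _ in range(it):
        a=q[rng.choice(len(q),3,False)];n=np.cross(a[1]-a[0],a[2]-a[0])
        if np.linalg.norm(n)<1e-9: continue
        n/=np.linalg.norm(n);k=abs((q-a[0])@n)<th
        if b is None or k.sum()>b.sum(): b=k
    c=q[b].mean(0);n=np.linalg.svd(q[b]-c)[2][2];n*=np.sign(n[2]);return c,n,b.sum()
c,n,k=plane(p,.003);print("plane",c,n,k,"tilt",np.degrees(np.arccos(n[2])))
h=(P-c)@n
hm=np.where((np.arange(420)[:,None]>170)&(np.arange(420)[:,None]<235)&(np.arange(560)>212)&(np.arange(560)<330),h,0)
m=((hm>.024)&(hm<.045)).astype(np.uint8)
nn,L,st,ce=cv2.connectedComponentsWithStats(m)
for i in range(1,nn):
    if st[i,4]>100:
        q=P[L==i]; cc,n2,_=plane(q,.003); e=np.cross([0,1,0],n2);e/=np.linalg.norm(e);f=np.cross(n2,e)
        ab=np.c_[(q-cc)@e,(q-cc)@f]; r=cv2.minAreaRect(ab.astype(np.float32))
        print("sink px",ce[i],st[i,4],"ctr",cc+e*r[0][0]+f*r[0][1],"n",n2,"rect",r[1],r[2],"h",np.median(h[L==i]))
for nme,(u0,u1,v0,v1),lo,hi in [("stand",(203,243,238,275),.035,.052),("gauge",(203,243,238,275),.085,.2),("carton",(125,200,218,305),.04,.07),("tray",(368,435,220,295),.015,.04),("trans",(262,302,240,276),.045,.1),("spool",(315,342,244,274),.03,.06),("bottle",(170,200,170,205),.05,.2),("jar",(352,386,172,204),.06,.1)]:
    q,_=roi(u0,u1,v0,v1); q=q[(q[:,2]>lo)&(q[:,2]<hi)]
    if len(q)<5: print(nme,len(q)); continue
    print(nme,len(q),"rect",np.round(np.array(cv2.minAreaRect(q[:,:2].astype(np.float32))[0]),4),cv2.minAreaRect(q[:,:2].astype(np.float32))[1:],"mean",q.mean(0),"zmax",q[:,2].max())
cv2.imwrite("pics/crop1.png",cv2.resize(im[170:300,125:330],None,fx=3.8,fy=3.8,interpolation=cv2.INTER_CUBIC))
E
python3 m.py
```

```text
depth zero frac 0.003784013605442177 bench z -0.001037477104334594
rack rect ((0.5893512964248657, 0.02038167417049408), (0.14728997647762299, 0.29064205288887024), 4.6092095375061035)
plane [0.6177866  0.01904817 0.06569729] [-0.49761213 -0.04976416  0.86597095] 1838 tilt 30.00623887394001
sink px [305.29622642 206.38490566] 530 ctr [ 0.59239888 -0.0753477   0.08630099] n [-0.51052008 -0.03524079  0.85914337] rect (0.103571318089962, 0.045652978122234344) 3.0830788612365723 h 0.035030206280029313
sink px [269.55813953 208.79844961] 516 ctr [0.58390284 0.02540155 0.08652025] n [-0.50073879 -0.03486405  0.86489604] rect (0.1032479852437973, 0.04592835530638695) 4.264381408691406 h 0.03449182931938223
sink px [238.88823529 210.73137255] 510 ctr [0.57636559 0.11232537 0.08666124] n [-0.49319278 -0.03190524  0.86933477] rect (0.10174856334924698, 0.046201761811971664) 4.27771520614624 h 0.03397163665662305
stand 511 rect [0.4466 0.1605] ((0.07140152901411057, 0.0727994441986084), 12.69620418548584) mean [0.44729334 0.15891173 0.04418453] zmax 0.051524953276155
gauge 85 rect [0.4467 0.160
[... 418 characters left out ...]
067  0.02546438] zmax 0.033106931811964356
trans 443 rect [ 0.4459 -0.0125] ((0.06782633811235428, 0.06350293755531311), 18.008926391601562) mean [ 0.44575966 -0.01259626  0.05576613] zmax 0.06349997974060073
spool 366 rect [ 0.4468 -0.1595] ((0.0643286481499672, 0.05354834347963333), 0.8655283451080322) mean [ 0.44706568 -0.16120095  0.04442051] zmax 0.05200736803951267
bottle 289 rect [0.6366 0.2662] ((0.048591870814561844, 0.05085625499486923), 6.382201194763184) mean [0.63486695 0.25984298 0.09548388] zmax 0.13412618945348623
jar 378 rect [ 0.6545 -0.2624] ((0.057116735726594925, 0.06017793342471123), 3.2538812160491943) mean [ 0.65387635 -0.25945854  0.08207638] zmax 0.09034365103169122
```

View pics/crop1.png

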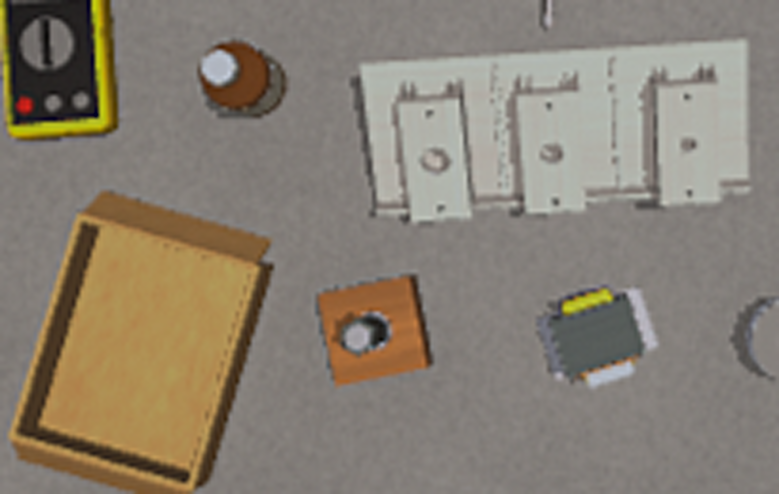

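The enlarged crop shows three silver sinks lying on the rack. Their holes are at crop (435,160), (551,153) and (688,144), and they look large, medium and small from left to right. The brown stand with the gauge is at crop (365,335). The blue look-alike lies behind the rack, away from all of these.

```bash
cat >> h.py <<'E'
def pose():
    s=ctrl.get_state(); return np.array(s["position"]),Ro.from_rotvec(s["tool_rot"]),s
def frame(yaw_deg,tilt_deg=0,rackyaw=4.87,flip=1):
    """tool frame pointing down with tool y at world angle yaw_deg; tilt: 30 = square to the rack"""
    a=np.radians(yaw_deg); y=np.array([np.cos(a),np.sin(a),0]); z=np.array([0,0,-1.])
    R=np.column_stack([np.cross(y,z),y,z]); b=np.radians(rackyaw)
    return Ro.from_rotvec(-np.radians(tilt_deg)*np.array([-np.sin(b),np.cos(b),0]))*Ro.from_matrix(R)
def plan(p1,R1,p0=None,R0=None,step=.05,N=None):
    """identical rows (screw) from pose 0 to pose 1: N, shift mm, turn deg"""
    if p0 is None: p0,R0,_=pose()
    rel=R0.inv()*R1; pr=R0.inv().apply(np.array(p1)-p0); w=rel.as_rotvec()
    if N is None: N=int(max(1,np.ceil(np.linalg.norm(pr)/step),np.ceil(np.degrees(np.linalg.norm(w))/9.5)))
    S=sum((Ro.from_rotvec(w*k/N).as_matrix() for k in range(N)),np.zeros((3,3)))
    q=np.linalg.solve(S,pr); print("N",N,"row:",",".join(f"{v:.4f}" for v in q),",",",".join(f"{v:.2f}" for v in np.degrees(w)/N)); return q,w
def rel():
    p,R,s=pose(); print("t",round(s["time"],2),"p",np.round(p,4),"toolz",np.round(R.as_matrix()[:,2],3),"yaw",round(float(np.degrees(np.arctan2(*R.as_matrix()[1::-1,1]))),1),"F",np.round(s["ft_force"],1),"w",round(s["grip_width"]*87,1),"gf",s["grip_force"])
E
python3 - <<'E'
from h import *
p,R,_=pose(); c=ctrl.camera_info("wrist"); Rc=np.array(c["R"]);C=-Rc.T@np.array(c["t"])
print(c["intrinsics"],"cam in tool",R.inv().apply(C-p),"optical axis in tool",R.inv().apply(Rc[2]),"img x in tool",R.inv().apply(Rc[0]))
plan([.44,.16,.26],frame(94.9))
E
```

```text
[[325.1922621    0.         284.90135012]
 [  0.         325.1922621  206.6719172 ]
 [  0.           0.           1.        ]] cam in tool [ 0.0686676   0.00072942 -0.16272105] optical axis in tool [-2.54754800e-01 -3.78383443e-04  9.67005609e-01] img x in tool [-6.70100244e-04  9.99999752e-01  2.14757901e-04]
N 11 row: -0.0285,-0.0395,-0.0035 , -0.01,-0.00,-1.90
```

```bash
python3 -m handwheel '[[0.087,-0.0285,-0.0395,-0.0035,0,0,-1.9],[0.087,-0.0285,-0.0395,-0.0035,0,0,-1.9],[0.087,-0.0285,-0.0395,-0.0035,0,0,-1.9],[0.087,-0.0285,-0.0395,-0.0035,0,0,-1.9],[0.087,-0.0285,-0.0395,-0.0035,0,0,-1.9],[0.087,-0.0285,-0.0395,-0.0035,0,0,-1.9],[0.087,-0.0285,-0.0395,-0.0035,0,0,-1.9],[0.087,-0.0285,-0.0395,-0.0035,0,0,-1.9],[0.087,-0.0285,-0.0395,-0.0035,0,0,-1.9],[0.087,-0.0285,-0.0395,-0.0035,0,0,-1.9],[0.087,-0.0285,-0.0395,-0.0035,0,0,-1.9],[0.087,0,0,0,0,0,0]]'
cat >> h.py <<'E'
def wpts(d,c):
    K=np.array(c["intrinsics"]);v,u=np.mgrid[:d.shape[0],:d.shape[1]]
    x,y=(u-K[0,2])/K[0,0],(v-K[1,2])/K[1,1]; th=np.hypot(x,y); k=np.tan(th)/np.maximum(th,1e-9)
    P=np.stack([x*k*d,y*k*d,d],-1); return (P-np.array(c["t"]))@np.array(c["R"])
def wray(u,v,c):
    K=np.array(c["intrinsics"]);x,y=(u-K[0,2])/K[0,0],(v-K[1,2])/K[1,1]; th=np.hypot(x,y)+1e-12
    r=np.array([x/th*np.sin(th),y/th*np.sin(th),np.cos(th)]); R=np.array(c["R"]); return -R.T@np.array(c["t"]),R.T@r
def onplane(u,v,c,p,n):
    o,r=wray(u,v,c); return o+r*((np.array(p)-o)@np.array(n))/(r@np.array(n))
E
python3 - <<'E'
from h import *
rel(); im,d,c=grab("wrist"); cv2.imwrite("pics/w1.png",im); P=wpts(d,c); np.savez("w1.npz",im=im,d=d,P=P,R=c["R"],t=c["t"],intrinsics=c["intrinsics"])
print((d==0).mean())
E
```

```text
time: 1.6
position: [0.4421, 0.1561, 0.2612]
tool_rot: [-0.122, 3.138, -0.001]
ft_force: [-1.0, -0.4, 0.1]
grip_width: 1.003
grip_force: 0.0
t 1.6 p [0.4421 0.1561 0.2612] toolz [ 0.001 -0.001 -1.   ] yaw 94.4 F [-1.  -0.4  0.1] w 87.3 gf 0.0
0.05031462585034013
```

View pics/w1.png

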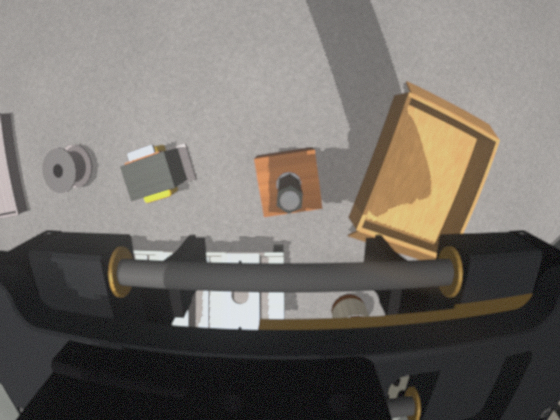

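The wrist view shows the gauge cap at (288,200) in the stand, with the carton at right (425,175). The transformer (155,172) is at left. I check the hexagon's direction in an enlarged crop.

Run:
```python
from h import *
z=np.load("w1.npz"); im,P=z["im"],z["P"]
cv2.imwrite("pics/w1c.png",cv2.resize(im[140:225,245:335],None,fx=7,fy=7,interpolation=cv2.INTER_CUBIC))
q=P[165:218,265:312].reshape(-1,3)
for lo,hi in((.12,.135),(.1,.135)):
    k=q[(q[:,2]>lo)&(q[:,2]<hi)]; r=cv2.minAreaRect(k[:,:2].astype(np.float32)); print(lo,len(k),r,"zmed",np.median(k[:,2]))
k=q[(q[:,2]>.105)&(q[:,2]<.135)][:,:2]
best=[]
for a in range(0,60,4):
    w=[np.ptp(k@[np.cos(np.radians(a+b)),np.sin(np.radians(a+b))]) for b in (0,60,120)]; best.append((a,np.round(np.array(w)*1e3,1)))
print(best)
s=P[140:225,245:335].reshape(-1,3); s=s[(s[:,2]>.04)&(s[:,2]<.048)]; print("stand",cv2.minAreaRect(s[:,:2].astype(np.float32)),np.median(s[:,2]))
```

```text
0.12 569 ((0.4449431598186493, 0.1598564237356186), (0.026790382340550423, 0.024055320769548416), 59.351741790771484) zmed 0.12725917582328994
0.1 662 ((0.44478094577789307, 0.1597273200750351), (0.02717764489352703, 0.024111606180667877), 59.802528381347656) zmed 0.12624980586002565
[(0, array([27.5, 27.2, 27.2])), (4, array([27.3, 27.1, 27.1])), (8, array([27.1, 26.9, 27. ])), (12, array([26.7, 26.5, 26.7])), (16, array([26.2, 26. , 26.3])), (20, array([25.7, 25.4, 25.8])), (24, array([25.1, 24.7, 25.2])), (28, array([24.5, 24.2, 24.4])), (32, array([24.5, 24.1, 24.6])), (36, array([25.2, 24.7, 25.3])), (40, array([25.8, 25.4, 26. ])), (44, array([26.3, 26. , 26.6])), (48, array([26.7, 26.5, 27. ])), (52, array([27. , 26.9, 27.3])), (56, array([27.1, 27.1, 27.4]))]
stand ((0.4451793432235718, 0.1599125862121582), (0.07167142629623413, 0.07232287526130676), 12.895453453063965) 0.04549704359163648
```

View pics/w1c.png

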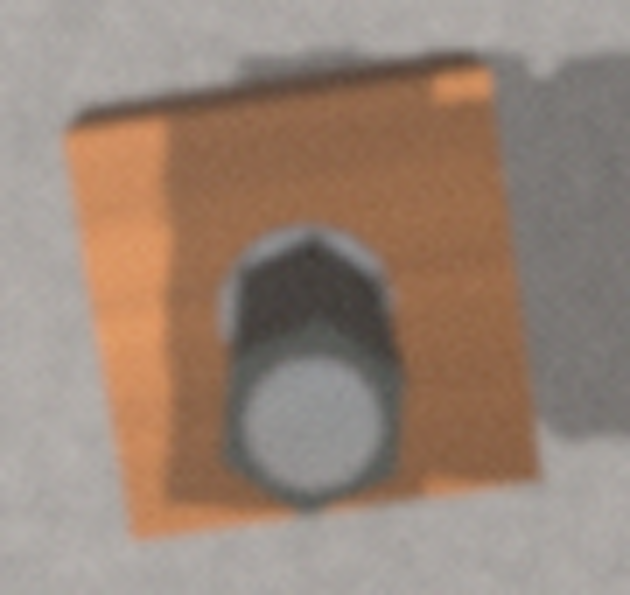

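The crop shows the hexagon with a corner facing toward and away from the robot, so its flats face world ±y and the tool's y should be at 90°. I also see the gauge standing upright in the middle of the stand.

Run:
```python
from h import *
plan([.4452,.1599,.076],frame(90),N=5)
```

```text
N 5 row: -0.0009,0.0002,0.0370 , 0.00,-0.01,0.93
```

```bash
python3 -m handwheel '[[0.087,-0.0009,0.0002,0.037,0,0,0.93],[0.087,-0.0009,0.0002,0.037,0,0,0.93],[0.087,-0.0009,0.0002,0.037,0,0,0.93],[0.087,-0.0009,0.0002,0.037,0,0,0.93],[0.087,-0.0009,0.0002,0.037,0,0,0.93],[0.087,0,0,0,0,0,0],[0.087,0,0,0,0,0,0]]'; python3 -c "
from h import *
rel(); plan([.4452,.1599,.076],frame(90))"
```

```text
time: 2.52
position: [0.4449, 0.1622, 0.0771]
tool_rot: [-0.008, 3.141, 0.001]
ft_force: [-0.2, -0.5, 0.3]
grip_width: 1.001
grip_force: 0.0
t 2.52 p [0.4449 0.1622 0.0771] toolz [ 0.001  0.001 -1.   ] yaw 90.3 F [-0.2 -0.5  0.3] w 87.1 gf 0.0
N 1 row: -0.0003,-0.0023,0.0011 , 0.05,0.06,0.30
```

```bash
python3 -m handwheel '[[0.087,-0.0003,-0.0023,0.001,0,0,0],[0.05,0,0,0,0,0,0],[0.02,0,0,0,0,0,0],[0.02,0,0,0,0,0,0],[0.02,0,0,0,0,0,0],[0.02,0,0,0,0,0,0]]' 30; python3 -c "
from h import *
rel()"
```

```text
time: 3.28
position: [0.4449, 0.1589, 0.075]
tool_rot: [0.006, -3.142, 0.0]
ft_force: [-0.4, -0.2, -0.3]
grip_width: 0.513
grip_force: 0.0
t 3.27 p [0.4449 0.1589 0.075 ] toolz [-0. -0. -1.] yaw 90.2 F [-0.4 -0.2 -0.3] w 44.6 gf 0.0
```

```bash
python3 -m handwheel '[[0.02,0,0.0005,0,0,0,0],[0.02,0,0,0,0,0,0],[0.02,0,0,0,0,0,0],[0.02,0,0,0,0,0,0],[0.02,0,0,0,0,0,0]]' 30; python3 -c "
from h import *
rel(); p,R,_=pose()
# waypoint: raised, then in front of the left hole, tip 35 off
n=-frame(94.9,30).as_matrix()[:,2]; print(n)
h=np.array([.5764,.1123,.0867])
a=[.4452,.16,.17]
q,w=plan(a,frame(90))
plan(h+n*(.030+.061),frame(94.9,30),np.array(a),frame(90))"
```

```text
time: 3.9
position: [0.4449, 0.1596, 0.0751]
tool_rot: [-0.006, 3.141, 0.0]
ft_force: [-0.3, 1.0, -0.8]
grip_width: 0.271
grip_force: 30.0
t 3.9 p [0.4449 0.1596 0.0751] toolz [ 0.  0. -1.] yaw 90.2 F [-0.3  1.  -0.8] w 23.5 gf 29.996896419568202
[-0.49819494 -0.04244761  0.8660254 ]
N 2 row: -0.0002,0.0002,-0.0475 , 0.01,0.00,0.11
N 4 row: -0.0207,-0.0136,0.0052 , -0.32,-7.50,-1.20
```

```bash
python3 -m handwheel '[[0.02,0,0,-0.0475,0,0,0],[0.02,0,0,-0.0475,0,0,0],[0.02,-0.0207,-0.0136,0.0052,-0.3,-7.5,-1.2],[0.02,-0.0207,-0.0136,0.0052,-0.3,-7.5,-1.2],[0.02,-0.0207,-0.0136,0.0052,-0.3,-7.5,-1.2],[0.02,-0.0207,-0.0136,0.0052,-0.3,-7.5,-1.2],[0.02,0,0,0,0,0,0],[0.02,0,0,0,0,0,0]]'
python3 - <<'E'
from h import *
rel(); im,d,c=grab("wrist"); cv2.imwrite("pics/w2.png",im); P=wpts(d,c); np.savez("w2.npz",im=im,d=d,P=P,R=c["R"],t=c["t"],intrinsics=c["intrinsics"],pos=pose()[0],rot=pose()[1].as_matrix())
E
```

```text
time: 4.9
position: [0.5309, 0.1084, 0.1658]
tool_rot: [-0.117, 2.617, 0.029]
ft_force: [0.4, 0.2, -1.8]
grip_width: 0.27
grip_force: 30.0
t 4.9 p [0.5309 0.1084 0.1658] toolz [ 0.497  0.043 -0.867] yaw 95.1 F [ 0.4  0.2 -1.8] w 23.5 gf 29.99732562202098
```

View pics/w2.png

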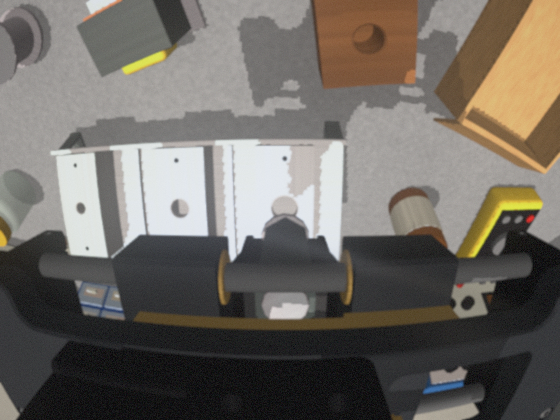

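The wrist view shows the three plates square on. Their holes are at (80,208), (180,208) and near (285,205), the last half hidden behind the held gauge. I enlarge that part and measure the holes on the plate plane.

```bash
cat > m2.py <<'E'
from h import *
z=np.load("w2.npz"); im,d,P=z["im"],z["d"],z["P"]; c={k:z[k] for k in("R","t","intrinsics")}
pos,rot=z["pos"],z["rot"]
q=np.concatenate([P[160:195,65:100].reshape(-1,3),P[155:195,150:205].reshape(-1,3),P[165:190,245:285].reshape(-1,3)]); 
b=np.radians(4.87); n=np.array([-.5*np.cos(b),-.5*np.sin(b),.8660254]); e=np.array([np.cos(b)*.8660254,np.sin(b)*.8660254,.5]); f=np.cross(n,e)
dd=q@n; print("plane offset each",[np.median(P[v0:v1,u0:u1].reshape(-1,3)@n) for v0,v1,u0,u1 in((160,195,70,90),(165,195,160,195),(165,190,250,285))], "top cam", np.array([[.5924,-.0753,.0863],[.5839,.0254,.0865],[.5764,.1123,.0867]])@n)
k=np.median(dd); o=n*k
g=cv2.cvtColor(im,cv2.COLOR_BGR2GRAY)
def uv(u,v): X=onplane(u,v,c,o,n); return X
for nm,(u0,u1,v0,v1) in {"R":(70,92,196,222),"M":(166,196,195,223)}.items():
    s=g[v0:v1,u0:u1]; t,m=cv2.threshold(s,0,255,cv2.THRESH_BINARY_INV+cv2.THRESH_OTSU)
    cs,_=cv2.findContours(m,cv2.RETR_EXTERNAL,cv2.CHAIN_APPROX_NONE); cs=[x for x in cs if len(x)>8]
    for x in cs:
        X=np.array([uv(a+u0,bb+v0) for a,bb in x[:,0]]); ab=np.c_[X@e,X@f].astype(np.float32); (cx,cy),r=cv2.minEnclosingCircle(ab)
        el=cv2.fitEllipse(ab*1000); print(nm,"px",x[:,0].mean(0)+[u0,v0],"e,f",el[0],"axes",el[1],"world",e*el[0][0]/1e3+f*el[0][1]/1e3+o)
tip=pos+rot[:,2]*.060; print("tip e,f,n",tip@e*1e3,tip@f*1e3,(tip@n-k)*1e3,"toolz.n",rot[:,2]@n, "TCP",pos)
for v in (170,180):
    row=g[v].astype(int); print(v,[ (u,int(row[u]),round(float(uv(u,v)@f*1e3),1)) for u in range(226,352,3)])
cv2.imwrite("pics/w2c.png",cv2.resize(im[145:245,225:350],None,fx=6,fy=6,interpolation=cv2.INTER_CUBIC))
E
python3 m2.py
```

```text
plane offset each [np.float64(-0.21504766123207208), np.float64(-0.21495130640813842), np.float64(-0.21514470728639706)] top cam [-0.21719639 -0.217063   -0.21684203]
R px [ 80.2962963  207.77777778] e,f (548.51953125, -126.47964477539062) axes (9.541058540344238, 10.114191055297852) world [ 0.59121733 -0.07656452  0.0879757 ]
M px [177.52 209.38] e,f (549.1976928710938, -26.304336547851562) axes (10.908140182495117, 15.604900360107422) world [0.58329811 0.023299   0.08831478]
tip e,f,n 549.4998337403355 63.232123729244 29.645116421742916 toolz.n -0.9999991764779399 TCP [0.53134225 0.10867172 0.16612404]
170 [(226, 229, 16.6), (229, 231, 19.0), (232, 198, 21.4), (235, 231, 23.8), (238, 232, 26.2), (241, 231, 28.6), (244, 229, 31.0), (247, 230, 33.4), (250, 231, 35.7), (253, 231, 38.1), (256, 231, 40.5), (259, 230, 42.8), (262, 231, 45.2), (265, 231, 47.5), (268, 231, 49.9), (271, 231, 52.2), (274, 230, 54.6), (277, 231, 56.9), (280, 231, 59.3), (283, 231, 61.6), (286, 227, 64.0), (289, 195, 66.3), (292, 191, 68.6), (295, 189, 71.0), (298, 192, 73.3), (301, 193, 75.7), (304, 191, 78.0
[... 345 characters left out ...]
23, 23.6), (238, 231, 26.0), (241, 230, 28.4), (244, 229, 30.8), (247, 231, 33.2), (250, 231, 35.6), (253, 232, 38.0), (256, 231, 40.4), (259, 230, 42.7), (262, 231, 45.1), (265, 230, 47.5), (268, 231, 49.8), (271, 232, 52.2), (274, 231, 54.6), (277, 231, 56.9), (280, 232, 59.3), (283, 230, 61.6), (286, 230, 64.0), (289, 230, 66.3), (292, 193, 68.7), (295, 192, 71.1), (298, 195, 73.4), (301, 194, 75.8), (304, 193, 78.1), (307, 192, 80.5), (310, 194, 82.9), (313, 191, 85.3), (316, 182, 87.6), (319, 195, 90.0), (322, 228, 92.4), (325, 230, 94.8), (328, 229, 97.2), (331, 230, 99.6), (334, 230, 102.0), (337, 229, 104.4), (340, 227, 106.8), (343, 145, 109.2), (346, 137, 111.7), (349, 162, 114.1)]
```

View pics/w2c.png

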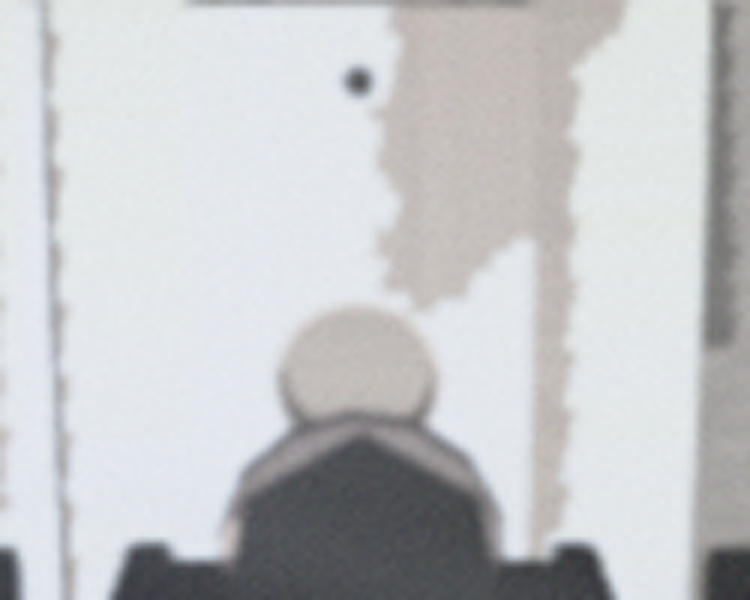

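The enlarged crop shows the left hole, about 20 mm across, at crop (358,380), which is full-image (284.6,208.5). It is centred on the gauge's axis to within about 0.5 mm, so I go in lightly and watch the force.

```bash
python3 -m handwheel '[[0.02,0,0,0.014,0,0,0],[0.02,0,0,0.013,0,0,0],[0.02,0,0,0.005,0,0,0],[0.02,0,0,0.005,0,0,0],[0.02,0,0,0,0,0,0]]'
cat > tip.py <<'E'
from h import *
import sys
b=np.radians(4.87); n=np.array([-.5*np.cos(b),-.5*np.sin(b),.8660254]); e=np.array([np.cos(b)*.8660254,np.sin(b)*.8660254,.5]); f=np.cross(n,e)
p,R,s=pose(); z=R.as_matrix()[:,2]; t=p+z*.060; F=s["ft_force"]
print("t",round(s["time"],2),"tip e,f",np.round([t@e*1e3,t@f*1e3],1),"depth",round(-(t@n+.215)*1e3,1),"to",round(-(t@n+.217)*1e3,1),"F e f n",np.round([F@e,F@f,F@n],1),"square",round(float(np.degrees(np.arccos(-z@n))),2),"w",round(s["grip_width"]*87,1),"toolx.e",np.round(R.as_matrix()[:,0]@e,2))
E
python3 tip.py
```

```text
time: 5.58
position: [0.5495, 0.1096, 0.1332]
tool_rot: [-0.117, 2.616, 0.029]
ft_force: [0.4, -0.3, -2.0]
grip_width: 0.274
grip_force: 30.0
t 5.58 tip e,f [548.8  62.6] depth 8.1 to 6.1 F e f n [-0.7 -0.3 -1.9] square 0.04 w 23.8 toolx.e -1.0
```

```bash
python3 -m handwheel '[[0.02,0,0,0.006,0,0,0],[0.02,0,0,0.005,0,0,0],[0.02,0,0,0.002,0,0,0],[0.02,0,0,0,0,0,0]]'; python3 tip.py
```

```text
time: 6.08
position: [0.556, 0.1102, 0.1221]
tool_rot: [-0.117, 2.616, 0.029]
ft_force: [-0.0, -0.5, -1.4]
grip_width: 0.274
grip_force: 30.0
t 6.08 tip e,f [548.9  62.6] depth 20.9 to 18.9 F e f n [-0.8 -0.4 -1.2] square 0.04 w 23.9 toolx.e -1.0
```

```bash
python3 -m handwheel '[[0.02,0,0,0.005,0,0,0],[0.02,0,0,0.0025,0,0,0],[0.02,0,0,0.001,0,0,0],[0.02,0,0,0,0,0,0]]'; python3 tip.py
```

```text
time: 6.58
position: [0.5602, 0.1105, 0.1148]
tool_rot: [-0.117, 2.616, 0.029]
ft_force: [-0.4, 0.5, -2.2]
grip_width: 0.273
grip_force: 30.0
t 6.58 tip e,f [548.9  62.6] depth 29.3 to 27.3 F e f n [-1.4  0.6 -1.7] square 0.04 w 23.8 toolx.e -1.0
```

```bash
python3 -m handwheel '[[0.02,0,0,0.0008,0,0,0],[0.02,0,0,0,0,0,0]]'; python3 tip.py
```

```text
time: 6.82
position: [0.5605, 0.1106, 0.1142]
tool_rot: [-0.117, 2.616, 0.029]
ft_force: [-0.2, 0.0, -1.6]
grip_width: 0.276
grip_force: 30.0
t 6.83 tip e,f [548.9  62.7] depth 30.0 to 28.0 F e f n [-0.9  0.  -1.3] square 0.05 w 24.0 toolx.e -1.0
```

```bash
python3 -m handwheel '[[0.02,0,0,0.0008,0,0,0],[0.02,0,0,0,0,0,0]]'; python3 tip.py
```

```text
time: 7.08
position: [0.5607, 0.1107, 0.1141]
tool_rot: [-0.117, 2.616, 0.029]
ft_force: [-9.0, -1.8, 5.7]
grip_width: 0.274
grip_force: 30.0
t 7.08 tip e,f [549.   62.7] depth 30.2 to 28.2 F e f n [-5.  -1.   9.5] square 0.05 w 23.9 toolx.e -1.0
```

```bash
python3 -m handwheel '[[0.02,0,0,0.0008,0,0,0],[0.02,0,0,0,0,0,0]]'; python3 tip.py
```

```text
time: 7.32
position: [0.5609, 0.1107, 0.1141]
tool_rot: [-0.116, 2.617, 0.03]
ft_force: [-18.1, -3.8, 16.7]
grip_width: 0.273
grip_force: 30.0
t 7.33 tip e,f [549.1  62.7] depth 30.3 to 28.3 F e f n [-7.6 -2.2 23.7] square 0.07 w 23.7 toolx.e -1.0
```

The left hole took the gauge right up to the collar: it stopped at depth 30 with the force rising. Now I withdraw and go to the middle sink.

```bash
python3 -m handwheel '[[0.02,0,0,-0.022,0,0,0],[0.02,0,0,-0.025,0,0,0],[0.02,0,-0.0435,0,0,0,0],[0.02,0,-0.0435,0,0,0,0],[0.02,0,0,0,0,0,0],[0.02,0,0,0,0,0,0]]'; python3 tip.py
cat > m3.py <<'E'
from h import *
import sys
from tip import e,f,n
nm=sys.argv[1]; im,d,c=grab("wrist"); o=-.215*n; g=cv2.cvtColor(im,cv2.COLOR_BGR2GRAY); cv2.imwrite(f"pics/{nm}c.png",cv2.resize(im[145:245,225:350],None,fx=6,fy=6,interpolation=cv2.INTER_CUBIC))
# rectify the plate plane, 0.2 mm per pixel, around the expected place
p,R,_=pose(); t=p+R.as_matrix()[:,2]*.06; te,tf=t@e,t@f
K=c["intrinsics"]; E,Fv=np.meshgrid(np.arange(-60,30,.2)/1e3+te,np.arange(-40,40,.2)/1e3+tf,indexing="ij")
X=o+E[...,None]*e+Fv[...,None]*f; Y=X@np.array(c["R"]).T+c["t"]; r=np.hypot(Y[...,0],Y[...,1]); th=np.arctan2(r,Y[...,2])
u=(K[0][2]+K[0][0]*th*Y[...,0]/r).astype(np.float32); v=(K[1][2]+K[1][1]*th*Y[...,1]/r).astype(np.float32)
w=cv2.remap(im,u,v,cv2.INTER_CUBIC); cv2.circle(w,(200,300),3,(0,0,255),-1); cv2.imwrite(f"pics/{nm}r.png",w); print("tip at row 300 col 200; rows +e, cols +f, 0.2 mm/px")
E
python3 m3.py M
```

```text
time: 8.07
position: [0.5461, 0.0224, 0.1542]
tool_rot: [-0.117, 2.614, 0.03]
ft_force: [-0.0, 0.1, -1.8]
grip_width: 0.275
grip_force: 30.0
t 8.07 tip e,f [550. -24.] depth -15.5 to -17.5 F e f n [-0.9  0.1 -1.5] square 0.1 w 23.9 toolx.e -1.0
t 8.07 tip e,f [550. -24.] depth -15.5 to -17.5 F e f n [-0.9  0.1 -1.5] square 0.1 w 23.9 toolx.e -1.0
tip at row 300 col 200; rows +e, cols +f, 0.2 mm/px
```

View pics/Mr.png

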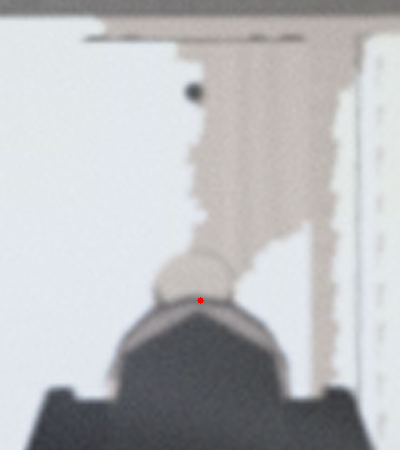

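The rectified view shows the middle hole, about 16 mm across, with its arc from columns 155 to 237 and its top at row 248. Its centre is at (196,289), so the tip needs −2 mm up-slope and −0.9 mm across.

```bash
python3 -m handwheel '[[0.02,0.0018,-0.0009,0.006,0,0,0],[0.02,0,0,0.006,0,0,0],[0.02,0,0,0.004,0,0,0],[0.02,0,0,0.003,0,0,0],[0.02,0,0,0,0,0,0]]'; python3 tip.py
```

```text
time: 8.75
position: [0.5538, 0.0219, 0.1361]
tool_rot: [-0.117, 2.616, 0.029]
ft_force: [0.5, 0.7, -1.7]
grip_width: 0.271
grip_force: 30.0
t 8.75 tip e,f [547.5 -25.2] depth 3.9 to 1.9 F e f n [-0.3  0.6 -1.8] square 0.04 w 23.6 toolx.e -1.0
```

```bash
python3 -m handwheel '[[0.02,-0.0004,0.0002,0.002,0,0,0],[0.02,0,0,0.003,0,0,0],[0.02,0,0,0.002,0,0,0],[0.02,0,0,0,0,0,0]]'; python3 tip.py
```

```text
time: 9.25
position: [0.5575, 0.0223, 0.1304]
tool_rot: [-0.117, 2.616, 0.029]
ft_force: [0.3, -0.3, -1.1]
grip_width: 0.274
grip_force: 30.0
t 9.25 tip e,f [547.9 -25.1] depth 10.8 to 8.8 F e f n [-0.3 -0.3 -1.1] square 0.04 w 23.8 toolx.e -1.0
```

```bash
python3 -m handwheel '[[0.02,0,0,0.002,0,0,0],[0.02,0,0,0.0015,0,0,0],[0.02,0,0,0,0,0,0]]'; python3 tip.py
```

```text
time: 9.62
position: [0.5593, 0.0225, 0.1274]
tool_rot: [-0.117, 2.616, 0.029]
ft_force: [-0.7, 0.4, -1.8]
grip_width: 0.275
grip_force: 30.0
t 9.62 tip e,f [548. -25.] depth 14.3 to 12.3 F e f n [-1.4  0.5 -1.2] square 0.05 w 23.9 toolx.e -1.0
```

```bash
python3 -m handwheel '[[0.02,0,0,0.0012,0,0,0],[0.02,0,0,0,0,0,0]]'; python3 tip.py
```

```text
time: 9.88
position: [0.56, 0.0225, 0.1265]
tool_rot: [-0.117, 2.615, 0.029]
ft_force: [-0.4, -0.0, -1.9]
grip_width: 0.272
grip_force: 30.0
t 9.88 tip e,f [548.1 -25. ] depth 15.4 to 13.4 F e f n [-1.3 -0.  -1.5] square 0.05 w 23.7 toolx.e -1.0
```

```bash
python3 -m handwheel '[[0.02,0,0,0.0008,0,0,0],[0.02,0,0,0,0,0,0]]'; python3 tip.py
```

```text
time: 10.12
position: [0.5604, 0.0226, 0.1258]
tool_rot: [-0.117, 2.615, 0.029]
ft_force: [0.2, 0.1, -1.6]
grip_width: 0.271
grip_force: 30.0
t 10.12 tip e,f [548.1 -25. ] depth 16.2 to 14.2 F e f n [-0.6  0.1 -1.5] square 0.05 w 23.6 toolx.e -1.0
```

```bash
python3 -m handwheel '[[0.02,0,0,0.0008,0,0,0],[0.02,0,0,0,0,0,0]]'; python3 tip.py
```

```text
time: 10.38
position: [0.5606, 0.0226, 0.1256]
tool_rot: [-0.117, 2.616, 0.03]
ft_force: [-7.6, -0.7, 5.4]
grip_width: 0.274
grip_force: 30.0
t 10.38 tip e,f [548.2 -25. ] depth 16.5 to 14.5 F e f n [-3.9 -0.   8.4] square 0.06 w 23.8 toolx.e -1.0
```

The middle hole stopped the gauge at the step, at depth 16. Next is the right one.

```bash
python3 -m handwheel '[[0.02,0,0,-0.015,0,0,0],[0.02,0,0,-0.016,0,0,0],[0.02,0,-0.0506,0,0,0,0],[0.02,0,-0.0506,0,0,0,0],[0.02,0,0,0,0,0,0],[0.02,0,0,0,0,0,0]]'; python3 m3.py R
```

```text
time: 11.12
position: [0.5542, -0.0791, 0.152]
tool_rot: [-0.117, 2.616, 0.03]
ft_force: [-0.4, 0.5, -1.6]
grip_width: 0.272
grip_force: 30.0
t 11.12 tip e,f [ 548.4 -125.8] depth -13.9 to -15.9 F e f n [-1.1  0.5 -1.2] square 0.07 w 23.6 toolx.e -1.0
tip at row 300 col 200; rows +e, cols +f, 0.2 mm/px
```

View pics/Rr.png

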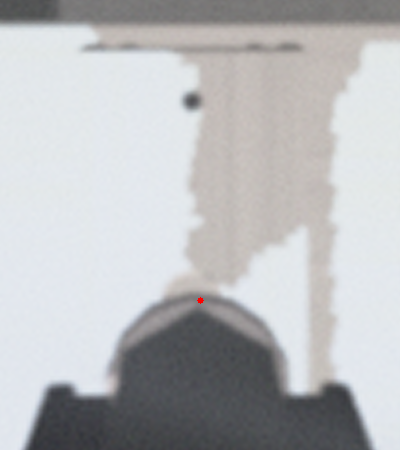

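The rectified view shows only the top of a small hole at (180,275), with the screw hole at (192,101). That puts the hole's centre near (195,298), so I shift 0.9 mm across and advance gently.

```bash
python3 -m handwheel '[[0.02,0.0003,-0.0009,0.005,0,0,0],[0.02,0,0,0.005,0,0,0],[0.02,0,0,0.002,0,0,0],[0.02,0,0,0,0,0,0]]'; python3 tip.py
```

```text
time: 11.68
position: [0.56, -0.0797, 0.1412]
tool_rot: [-0.118, 2.616, 0.029]
ft_force: [-0.5, 0.7, -2.1]
grip_width: 0.275
grip_force: 30.0
t 11.68 tip e,f [ 548.  -126.9] depth -1.7 to -3.7 F e f n [-1.4  0.8 -1.5] square 0.05 w 23.9 toolx.e -1.0
```

```bash
python3 -m handwheel '[[0.02,0,0,0.001,0,0,0],[0.02,0,0,0,0,0,0]]'; python3 tip.py
```

```text
time: 11.92
position: [0.5607, -0.0799, 0.1408]
tool_rot: [-0.117, 2.615, 0.03]
ft_force: [0.4, -0.9, -2.0]
grip_width: 0.273
grip_force: 30.0
t 11.93 tip e,f [ 548.3 -127.1] depth -1.0 to -3.0 F e f n [-0.7 -0.9 -1.9] square 0.06 w 23.8 toolx.e -1.0
```

```bash
python3 -m handwheel '[[0.02,0,0.0002,0.001,0,0,0],[0.02,0,0,0,0,0,0]]'; python3 tip.py
```

```text
time: 12.18
position: [0.5611, -0.0796, 0.1398]
tool_rot: [-0.117, 2.615, 0.03]
ft_force: [0.0, 0.0, -2.0]
grip_width: 0.276
grip_force: 30.0
t 12.18 tip e,f [ 548.2 -126.9] depth 0.1 to -1.9 F e f n [-1.   0.  -1.8] square 0.05 w 24.0 toolx.e -1.0
```

```bash
python3 -m handwheel '[[0.02,0,0,0.0008,0,0,0],[0.02,0,0,0,0,0,0]]'; python3 tip.py
```

```text
time: 12.42
position: [0.5615, -0.0796, 0.1391]
tool_rot: [-0.117, 2.615, 0.029]
ft_force: [0.5, -0.2, -1.4]
grip_width: 0.272
grip_force: 30.0
t 12.43 tip e,f [ 548.2 -126.9] depth 0.9 to -1.1 F e f n [-0.3 -0.2 -1.5] square 0.05 w 23.7 toolx.e -1.0
```

```bash
python3 -m handwheel '[[0.02,0,0,0.0008,0,0,0],[0.02,0,0,0,0,0,0]]'; python3 tip.py
```

```text
time: 12.68
position: [0.5618, -0.0796, 0.1384]
tool_rot: [-0.117, 2.616, 0.029]
ft_force: [-1.5, -0.5, -1.2]
grip_width: 0.277
grip_force: 30.0
t 12.68 tip e,f [ 548.1 -127. ] depth 1.7 to -0.3 F e f n [-2.  -0.4 -0.2] square 0.05 w 24.1 toolx.e -1.0
```

```bash
python3 -m handwheel '[[0.02,0,0,0.0006,0,0,0],[0.02,0,0,0,0,0,0]]'; python3 tip.py
```

```text
time: 12.92
position: [0.5621, -0.0797, 0.1381]
tool_rot: [-0.117, 2.616, 0.03]
ft_force: [-4.4, 0.1, 3.2]
grip_width: 0.27
grip_force: 30.0
t 12.93 tip e,f [ 548.2 -127. ] depth 2.0 to 0.0 F e f n [-2.2  0.4  5. ] square 0.06 w 23.5 toolx.e -1.0
```

```bash
python3 -m handwheel '[[0.02,0,0,0.0005,0,0,0],[0.02,0,0,0,0,0,0]]'
python3 - <<'E'
from tip import *
p,R,_=pose()
a=p+n*.06; plan(a,R)
S=np.array([.4449,.1596])
b2=[*S,.175]; plan(b2,frame(90.2),a,R)
E
```

```text
time: 13.18
position: [0.5622, -0.0796, 0.138]
tool_rot: [-0.117, 2.616, 0.03]
ft_force: [-9.3, 0.3, 7.5]
grip_width: 0.275
grip_force: 30.0
t 13.18 tip e,f [ 548.3 -127. ] depth 2.2 to 0.2 F e f n [-4.2  1.1 11.1] square 0.08 w 23.9 toolx.e -1.0
N 2 row: 0.0000,0.0000,-0.0300 , 0.00,0.00,0.00
N 6 row: 0.0128,0.0410,-0.0012 , 0.21,4.99,0.80
```

The right hole stopped the tip at once, at depth about 2, so it is the too-small one. I put the gauge back.

```bash
python3 -m handwheel '[[0.02,0,0,-0.030,0,0,0],[0.02,0,0,-0.030,0,0,0],[0.02,0.0128,0.041,-0.0012,0.2,5,0.8],[0.02,0.0128,0.041,-0.0012,0.2,5,0.8],[0.02,0.0128,0.041,-0.0012,0.2,5,0.8],[0.02,0.0128,0.041,-0.0012,0.2,5,0.8],[0.02,0.0128,0.041,-0.0012,0.2,5,0.8],[0.02,0.0128,0.041,-0.0012,0.2,5,0.8],[0.02,0,0,0,0,0,0],[0.02,0,0,0,0,0,0]]'; python3 -c "
from h import *
rel(); plan([.4449,.1596,.1],frame(90.2))"
```

```text
time: 14.42
position: [0.4499, 0.1589, 0.1671]
tool_rot: [-0.005, 3.14, -0.0]
ft_force: [-0.7, 0.1, -1.8]
grip_width: 0.275
grip_force: 30.0
t 14.43 p [0.4499 0.1589 0.1671] toolz [ 0.002 -0.    -1.   ] yaw 90.2 F [-0.7  0.1 -1.8] w 24.0 gf 29.998725870398175
N 2 row: 0.0026,0.0004,0.0336 , -0.00,0.05,-0.02
```

```bash
python3 -m handwheel '[[0.02,0.005,0.0006,0.02,0,0,0],[0.02,0,0,0.032,0,0,0],[0.02,0,0,0,0,0,0],[0.02,0,0,0,0,0,0]]'; python3 -c "
from h import *
rel(); plan([.4449,.1596,.08],frame(90.2))"
```

```text
time: 14.92
position: [0.4455, 0.1594, 0.1166]
tool_rot: [-0.002, 3.138, 0.002]
ft_force: [-0.1, 0.1, -1.8]
grip_width: 0.274
grip_force: 30.0
t 14.93 p [0.4455 0.1594 0.1166] toolz [ 0.003  0.001 -1.   ] yaw 90.1 F [-0.1  0.1 -1.8] w 23.9 gf 29.99884711539835
N 1 row: 0.0007,0.0002,0.0366 , 0.06,0.18,-0.11
```

```bash
python3 -m handwheel '[[0.02,0.0006,0.0002,0.01,0,0.2,0],[0.02,0,0,0.015,0,0,0],[0.02,0,0,0.01,0,0,0],[0.02,0,0,0.003,0,0,0],[0.02,0,0,0,0,0,0]]'; python3 -c "
from h import *
rel()"
```

```text
time: 15.55
position: [0.4439, 0.16, 0.0772]
tool_rot: [0.004, -3.139, -0.0]
ft_force: [-0.0, 0.6, -2.4]
grip_width: 0.273
grip_force: 30.0
t 15.55 p [0.4439 0.16   0.0772] toolz [-0.003  0.    -1.   ] yaw 90.2 F [-0.   0.6 -2.4] w 23.7 gf 29.998818694989495
```

```bash
python3 -m handwheel '[[0.02,-0.0005,0,0.001,0,-0.1,0],[0.02,0,0,0.0005,0,0,0],[0.02,0,0,0,0,0,0]]'; python3 -c "
from h import *
rel()"
```

```text
time: 15.92
position: [0.4446, 0.1601, 0.0762]
tool_rot: [0.004, -3.142, -0.001]
ft_force: [0.2, -0.1, -1.3]
grip_width: 0.274
grip_force: 30.0
t 15.93 p [0.4446 0.1601 0.0762] toolz [-0.     0.001 -1.   ] yaw 90.2 F [ 0.2 -0.1 -1.3] w 23.9 gf 29.998822671966536
```

```bash
python3 -m handwheel '[[0.02,0,0,0.0008,0,0,0],[0.02,0,0,0,0,0,0]]'; python3 -m handwheel '[[0.02,0,0,0.0005,0,0,0],[0.02,0,0,0,0,0,0]]'
```

```text
time: 16.18
position: [0.4444, 0.16, 0.0752]
tool_rot: [0.004, -3.141, -0.001]
ft_force: [0.0, -0.2, -2.3]
grip_width: 0.277
grip_force: 30.0
time: 16.42
position: [0.4445, 0.1601, 0.0748]
tool_rot: [0.004, -3.141, -0.001]
ft_force: [0.2, -0.3, -1.9]
grip_width: 0.278
grip_force: 30.0
```

```bash
python3 -m handwheel '[[0.02,0,0,0.0007,0,0,0],[0.02,0,0,0,0,0,0]]'; python3 -m handwheel '[[0.02,0,0,0.0006,0,0,0],[0.02,0,0,0,0,0,0]]'
```

```text
time: 16.68
position: [0.4446, 0.1601, 0.0747]
tool_rot: [0.004, -3.141, -0.001]
ft_force: [-2.0, -1.7, 5.7]
grip_width: 0.27
grip_force: 30.0
time: 16.92
position: [0.4446, 0.1601, 0.0747]
tool_rot: [0.004, -3.141, -0.001]
ft_force: [-3.4, -1.4, 9.9]
grip_width: 0.274
grip_force: 30.0
```

```bash
python3 -m handwheel '[[0.04,0,0,0,0,0,0],[0.058,0,0,0,0,0,0],[0.058,0,0,0,0,0,0],[0.058,0,0,0,0,0,0],[0.058,0,0,-0.03,0,0,0],[0.058,0,0,-0.05,0,0,0],[0.058,0,0,-0.04,0,0,0],[0.058,0,0,0,0,0,0]]'
python3 - <<'E'
from tip import *
rel(); im,d,c=grab("wrist"); cv2.imwrite("pics/w3.png",cv2.resize(im[130:330,180:400],None,fx=2,fy=2))
def X(a,b2,k): return a/1e3*e+b2/1e3*f+k*n
w1=np.array([.52,.125,.20]); R1=frame(94.9,30)
app=X(548.9,62.7,-.18); tgt=X(548.9,62.7,-.240); print("app",app,"tgt",tgt)
p,R,_=pose(); plan(app,R1)
# carton and tray
for nm,u in (("w1",None),("top",None)):
    P=np.load(nm+".npz")["P"].reshape(-1,3)
    for name,cx,cy,r,lo,hi in (("carton rim",.43,.34,.13,.05,.06),("carton floor",.43,.34,.13,.001,.009),("tray rim",.456,-.37,.13,.022,.031),("tray floor",.456,-.37,.13,.0,.009)):
        k=P[(np.hypot(P[:,0]-cx,P[:,1]-cy)<r)&(P[:,2]>lo)&(P[:,2]<hi)]
        if len(k)>40 and "rim" in name: print(nm,name,len(k),cv2.minAreaRect(k[:,:2].astype(np.float32)))
E
```

```text
time: 17.92
position: [0.4467, 0.1609, 0.1969]
tool_rot: [-0.004, 3.136, 0.006]
ft_force: [0.1, -0.4, -0.5]
grip_width: 0.663
grip_force: 0.0
t 17.93 tip e,f [466.1 122.6] depth -104.0 to -106.0 F e f n [-0.2 -0.4 -0.5] square 29.64 w 57.7 toolx.e -0.87
t 17.93 p [0.4467 0.1609 0.1969] toolz [ 0.006  0.004 -1.   ] yaw 90.2 F [ 0.1 -0.4 -0.5] w 57.7 gf 0.0
app [0.55799739 0.11047012 0.11856543] tgt [0.58788909 0.11301698 0.0666039 ]
N 4 row: -0.0237,-0.0136,0.0243 , -0.28,-7.46,-1.17
w1 carton rim 2447 ((0.4257897734642029, 0.33973658084869385), (0.14827853441238403, 0.1870218813419342), 75.20745086669922)
w1 tray rim 425 ((0.4502001702785492, -0.3007432222366333), (0.052989792078733444, 0.1796654909849167), 83.46282196044922)
top carton rim 513 ((0.42754459381103516, 0.33975034952163696), (0.1473122090101242, 0.18882495164871216), 75.33187866210938)
top tray rim 376 ((0.4563576281070709, -0.3695518374443054), (0.17508475482463837, 0.1441406011581421), 11.137937545776367)
```

View pics/w3.png

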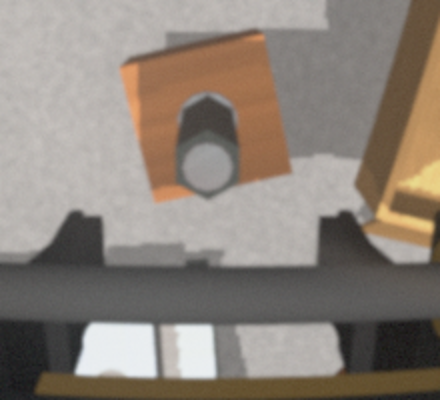

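The crop shows the gauge standing upright in the stand again, with its cap at (208,165). Next is the left sink.

```bash
python3 -m handwheel '[[0.058,-0.0237,-0.0136,0.0243,-0.3,-7.5,-1.2],[0.058,-0.0237,-0.0136,0.0243,-0.3,-7.5,-1.2],[0.058,-0.0237,-0.0136,0.0243,-0.3,-7.5,-1.2],[0.058,-0.0237,-0.0136,0.0243,-0.3,-7.5,-1.2],[0.058,0,0,0,0,0,0],[0.058,0,0,0,0,0,0]]'
python3 - <<'E'
from tip import *
def X(a,b2,k): return a/1e3*e+b2/1e3*f+k*n
plan(X(548.9,62.7,-.240),frame(94.9,30))
E
```

```text
time: 18.73
position: [0.5567, 0.1104, 0.1171]
tool_rot: [-0.116, 2.618, 0.029]
ft_force: [-0.1, -0.5, 0.4]
grip_width: 0.667
grip_force: 0.0
t 18.73 tip e,f [546.9  62.8] depth 25.6 to 23.6 F e f n [ 0.1 -0.5  0.4] square 0.13 w 58.0 toolx.e -1.0
N 2 row: -0.0010,-0.0000,0.0297 , 0.02,-0.06,0.07
```

```bash
python3 -m handwheel '[[0.058,-0.0015,0,0.025,0,-0.1,0],[0.058,0,0,0.022,0,0,0],[0.058,0,0,0.011,0,0,0],[0.058,0,0,0,0,0,0],[0.03,0,0,0,0,0,0],[0.03,0,0,0,0,0,0],[0.03,0,0,0,0,0,0]]' 40; python3 tip.py
```

```text
time: 19.6
position: [0.5876, 0.1129, 0.0687]
tool_rot: [-0.115, 2.613, 0.031]
ft_force: [-3.0, -1.0, 4.6]
grip_width: 0.521
grip_force: 40.0
t 19.6 tip e,f [549.8  62.7] depth 83.0 to 81.0 F e f n [-0.4 -0.8  5.5] square 0.19 w 45.3 toolx.e -1.0
```

```bash
python3 -m handwheel '[[0.03,0,0,-0.02,0,0,0],[0.03,0,0,-0.04,0,0,0],[0.03,0,0,-0.04,0,0,0],[0.03,0,0,0,0,0,0]]'
python3 - <<'E'
from tip import *
p,R,_=pose(); R1=frame(75.2); q,w=plan([.4265,.3397,.17],R1,N=7)
for k in range(1,8):
    dR=Ro.from_rotvec(w/7); p=p+R.apply(q); R=R*dR; print(np.round(p,3),end=" ")
E
```

```text
time: 20.1
position: [0.538, 0.1089, 0.1574]
tool_rot: [-0.115, 2.609, 0.033]
ft_force: [0.6, 0.3, -1.4]
grip_width: 0.527
grip_force: 40.0
t 20.1 tip e,f [551.3  63. ] depth -18.7 to -20.7 F e f n [-0.1  0.2 -1.5] square 0.42 w 45.9 toolx.e -1.0
N 7 row: 0.0170,0.0322,-0.0067 , 0.76,4.30,2.77
[0.517 0.139 0.155] [0.498 0.171 0.154] [0.48  0.203 0.154] [0.464 0.236 0.156] [0.449 0.27  0.16 ] [0.437 0.305 0.164] [0.427 0.34  0.17 ]
```

```bash
python3 -m handwheel '[[0.03,-0.015,0,-0.026,0,0,0],[0.03,-0.015,0,-0.026,0,0,0],[0.03,0,0,0,0,0,0]]'
python3 - <<'E'
from tip import *
p,R,_=pose(); R1=frame(75.2); q,w=plan([.4265,.3397,.21],R1,N=7)
for k in range(1,8):
    dR=Ro.from_rotvec(w/7); p=p+R.apply(q); R=R*dR; print(np.round(p,3),end=" ")
E
```

```text
time: 20.48
position: [0.5385, 0.1087, 0.2157]
tool_rot: [-0.115, 2.611, 0.031]
ft_force: [-0.2, -0.4, -2.1]
grip_width: 0.526
grip_force: 40.0
t 20.48 tip e,f [580.8  62.7] depth -68.9 to -70.9 F e f n [-1.3 -0.4 -1.7] square 0.27 w 45.8 toolx.e -1.0
N 7 row: 0.0178,0.0321,-0.0042 , 0.75,4.28,2.77
[0.518 0.139 0.21 ] [0.499 0.171 0.207] [0.481 0.203 0.205] [0.465 0.236 0.204] [0.45  0.27  0.205] [0.438 0.305 0.207] [0.426 0.34  0.21 ]
```

```bash
python3 -m handwheel '[[0.03,0.0178,0.0321,-0.0042,0.75,4.28,2.77],[0.03,0.0178,0.0321,-0.0042,0.75,4.28,2.77],[0.03,0.0178,0.0321,-0.0042,0.75,4.28,2.77],[0.03,0.0178,0.0321,-0.0042,0.75,4.28,2.77],[0.03,0.0178,0.0321,-0.0042,0.75,4.28,2.77],[0.03,0.0178,0.0321,-0.0042,0.75,4.28,2.77],[0.03,0.0178,0.0321,-0.0042,0.75,4.28,2.77],[0.03,0,0,0,0,0,0],[0.03,0,0,0,0,0,0]]'
python3 - <<'E'
from tip import *
rel(); plan([.4265,.3397,.06],frame(75.2),N=4)
E
```

```text
time: 21.6
position: [0.4251, 0.3379, 0.2065]
tool_rot: [-0.405, -3.111, 0.008]
ft_force: [-0.4, 0.4, -1.9]
grip_width: 0.522
grip_force: 40.0
t 21.6 tip e,f [464.7 300.4] depth -115.9 to -117.9 F e f n [-1.3  0.4 -1.4] square 30.3 w 45.4 toolx.e -0.81
t 21.6 p [0.4251 0.3379 0.2065] toolz [-0.005 -0.004 -1.   ] yaw 75.2 F [-0.4  0.4 -1.9] w 45.4 gf 39.99940815847367
N 4 row: -0.0003,0.0006,0.0366 , -0.08,-0.05,-0.01
```

```bash
python3 -m handwheel '[[0.03,-0.001,0.002,0.04,-0.15,-0.1,0],[0.03,0,0,0.045,-0.15,-0.1,0],[0.03,0,0,0.045,0,0,0],[0.03,0,0,0.03,0,0,0],[0.03,0,0,0.01,0,0,0],[0.03,0,0,0,0,0,0]]';python3 - <<'E'
from tip import *
rel()
E
```

```text
time: 22.35
position: [0.4268, 0.3404, 0.0387]
tool_rot: [0.406, 3.114, 0.004]
ft_force: [0.0, -1.0, -1.9]
grip_width: 0.523
grip_force: 40.0
t 22.35 tip e,f [382.8 303. ] depth 30.6 to 28.6 F e f n [-1.  -1.  -1.6] square 29.9 w 45.5 toolx.e -0.82
t 22.35 p [0.4268 0.3404 0.0387] toolz [ 0.002  0.002 -1.   ] yaw 75.2 F [ 0.  -1.  -1.9] w 45.5 gf 39.999536694958806
```

```bash
python3 -m handwheel '[[0.03,0,0,0.01,0,0,0],[0.03,0,0,0.007,0,0,0],[0.03,0,0,0,0,0,0]]'; python3 -m handwheel '[[0.03,0,0,0.0015,0,0,0],[0.03,0,0,0.001,0,0,0],[0.03,0,0,0,0,0,0]]'
```

```text
time: 22.72
position: [0.4265, 0.341, 0.0215]
tool_rot: [0.405, 3.114, 0.004]
ft_force: [0.1, 0.0, -1.8]
grip_width: 0.526
grip_force: 40.0
time: 23.1
position: [0.4268, 0.3413, 0.0194]
tool_rot: [0.405, 3.114, 0.005]
ft_force: [0.3, 0.3, -1.9]
grip_width: 0.525
grip_force: 40.0
```

```bash
python3 -m handwheel '[[0.03,0,0,0.0015,0,0,0],[0.03,0,0,0,0,0,0]]'; python3 -m handwheel '[[0.03,0,0,0.001,0,0,0],[0.03,0,0,0,0,0,0]]'
```

```text
time: 23.35
position: [0.4267, 0.3412, 0.0177]
tool_rot: [0.405, 3.114, 0.005]
ft_force: [-0.3, 0.2, -2.1]
grip_width: 0.53
grip_force: 40.0
time: 23.6
position: [0.4269, 0.3413, 0.0171]
tool_rot: [0.405, 3.114, 0.005]
ft_force: [-0.6, 0.1, 0.1]
grip_width: 0.523
grip_force: 40.0
```

```bash
python3 -m handwheel '[[0.03,0,0,0.0005,0,0,0],[0.045,0,0,0,0,0,0],[0.058,0,0,0,0,0,0],[0.058,0,0,0,0,0,0],[0.058,0,0,-0.03,0,0,0],[0.058,0,0,-0.05,0,0,0],[0.058,0,0,-0.06,0,0,0],[0.058,0,0,-0.04,0,0,0],[0.058,0,0,0,0,0,0]]'
python3 - <<'E'
from tip import *
rel(); im,d,c=grab("wrist"); P=wpts(d,c).reshape(-1,3); k=P[(np.hypot(P[:,0]-.4265,P[:,1]-.34)<.06)&(P[:,2]>.03)&(P[:,2]<.052)]
print("sink top in carton z 5-95%",np.percentile(k[:,2],[5,50,95]),cv2.minAreaRect(k[:,:2].astype(np.float32)))
def X(a,b2,k): return a/1e3*e+b2/1e3*f+k*n
p,R,_=pose(); q,w=plan(X(548.2,-126.9,-.17),frame(94.9,30),N=10)
for k in range(1,11):
    dR=Ro.from_rotvec(w/10); p=p+R.apply(q); R=R*dR; print(np.round(p,3),end=" ")
cv2.imwrite("pics/w4.png",im)
E
```

```text
time: 24.72
position: [0.4284, 0.3424, 0.2004]
tool_rot: [0.404, 3.109, 0.014]
ft_force: [-0.0, -0.5, 0.5]
grip_width: 0.663
grip_force: 0.0
t 24.73 tip e,f [465.4 305.3] depth -108.3 to -110.3 F e f n [ 0.2 -0.5  0.5] square 29.51 w 57.7 toolx.e -0.82
t 24.73 p [0.4284 0.3424 0.2004] toolz [ 0.008  0.008 -1.   ] yaw 75.2 F [-0.  -0.5  0.5] w 57.7 gf 0.0
sink top in carton z 5-95% [0.03923884 0.04050297 0.04167024] ((0.42552274465560913, 0.3418768048286438), (0.04602250084280968, 0.10068431496620178), 74.79654693603516)
N 10 row: -0.0167,-0.0408,0.0106 , -0.48,-2.95,-1.93
[0.433 0.298 0.187] [0.441 0.254 0.177] [0.45  0.211 0.167] [0.462 0.168 0.158] [0.475 0.126 0.15 ] [0.491 0.084 0.143] [0.508 0.042 0.137] [0.526 0.001 0.133] [ 0.547 -0.039  0.129] [ 0.569 -0.079  0.127]
```

Run:
```python
from tip import *
def X(a,b2,k): return a/1e3*e+b2/1e3*f+k*n
q,w=plan(X(548.2,-126.9,-.13),frame(94.9,30),N=10)
```

```text
t 24.77 tip e,f [462.9 304.2] depth -106.8 to -108.8 F e f n [-1.1 -0.2 -0.4] square 29.72 w 58.2 toolx.e -0.82
N 10 row: -0.0155,-0.0410,0.0068 , -0.48,-2.95,-1.93
```

```bash
python3 -m handwheel '[[0.058,-0.0155,-0.041,0.0068,-0.48,-2.95,-1.93],[0.058,-0.0155,-0.041,0.0068,-0.48,-2.95,-1.93],[0.058,-0.0155,-0.041,0.0068,-0.48,-2.95,-1.93],[0.058,-0.0155,-0.041,0.0068,-0.48,-2.95,-1.93],[0.058,-0.0155,-0.041,0.0068,-0.48,-2.95,-1.93],[0.058,-0.0155,-0.041,0.0068,-0.48,-2.95,-1.93],[0.058,-0.0155,-0.041,0.0068,-0.48,-2.95,-1.93],[0.058,-0.0155,-0.041,0.0068,-0.48,-2.95,-1.93],[0.058,-0.0155,-0.041,0.0068,-0.48,-2.95,-1.93],[0.058,-0.0155,-0.041,0.0068,-0.48,-2.95,-1.93],[0.058,0,0,0,0,0,0],[0.058,0,0,0,0,0,0]]'
python3 - <<'E'
from tip import *
def X(a,b2,k): return a/1e3*e+b2/1e3*f+k*n
plan(X(548.2,-126.9,-.17),frame(94.9,30),N=1)
E
```

```text
time: 26.28
position: [0.5463, -0.0802, 0.1587]
tool_rot: [-0.112, 2.621, 0.027]
ft_force: [-0.7, 0.3, -0.4]
grip_width: 0.671
grip_force: 0.0
t 26.27 tip e,f [ 544.5 -126.4] depth -23.7 to -25.7 F e f n [-0.8  0.3 -0. ] square 0.34 w 58.4 toolx.e -1.0
N 1 row: -0.0036,-0.0005,0.0387 , -0.11,-0.32,0.04
```

```bash
python3 -m handwheel '[[0.058,-0.0036,-0.0005,0.0387,-0.1,-0.3,0],[0.058,0,0,0,0,0,0],[0.058,0,0,0,0,0,0]]'
python3 - <<'E'
from tip import *
def X(a,b2,k): return a/1e3*e+b2/1e3*f+k*n
plan(X(548.2,-126.9,-.238),frame(94.9,30),N=3)
E
```

```text
time: 26.65
position: [0.5694, -0.0786, 0.1285]
tool_rot: [-0.115, 2.614, 0.029]
ft_force: [0.1, -0.0, 0.3]
grip_width: 0.663
grip_force: 0.0
t 26.65 tip e,f [ 549.9 -126.6] depth 14.0 to 12.0 F e f n [ 0.2 -0.1  0.2] square 0.1 w 57.7 toolx.e -1.0
N 3 row: 0.0005,-0.0001,0.0230 , 0.00,0.03,0.04
```

```bash
python3 -m handwheel '[[0.058,0.0005,-0.0001,0.023,0,0,0],[0.058,0.0005,0,0.023,0,0,0],[0.058,0,0,0.015,0,0,0],[0.058,0,0,0.007,0,0,0],[0.058,0,0,0,0,0,0],[0.03,0,0,0,0,0,0],[0.03,0,0,0,0,0,0],[0.03,0,0,0,0,0,0]]' 40; python3 tip.py
```

```text
time: 27.65
position: [0.6032, -0.0768, 0.0702]
tool_rot: [-0.112, 2.612, 0.03]
ft_force: [-4.5, 0.7, 6.2]
grip_width: 0.524
grip_force: 40.0
t 27.65 tip e,f [ 550.2 -127.8] depth 81.4 to 79.4 F e f n [-0.8  1.1  7.6] square 0.22 w 45.6 toolx.e -1.0
```

```bash
python3 -m handwheel '[[0.03,0,0,-0.02,0,0,0],[0.03,0,0,-0.04,0,0,0],[0.03,0,0,-0.045,0,0,0],[0.03,-0.01,0,-0.02,0,0,0],[0.03,0,0,0,0,0,0]]'
python3 - <<'E'
from tip import *
p,R,_=pose(); R1=frame(101.1); q,w=plan([.4564,-.3696,.17],R1,N=7)
for k in range(1,8):
    dR=Ro.from_rotvec(w/7); p=p+R.apply(q); R=R*dR; print(np.round(p,3),end=" ")
E
```

```text
time: 28.28
position: [0.5498, -0.0819, 0.1846]
tool_rot: [-0.112, 2.609, 0.029]
ft_force: [0.7, -0.8, -2.4]
grip_width: 0.527
grip_force: 40.0
t 28.27 tip e,f [ 561.1 -128.3] depth -44.4 to -46.4 F e f n [-0.7 -0.9 -2.3] square 0.4 w 45.9 toolx.e -1.0
N 7 row: 0.0187,-0.0390,-0.0034 , -0.24,4.34,-0.87
[ 0.535 -0.122  0.178] [ 0.521 -0.163  0.173] [ 0.507 -0.204  0.17 ] [ 0.494 -0.245  0.168] [ 0.48  -0.286  0.167] [ 0.468 -0.328  0.168] [ 0.456 -0.37   0.17 ]
```

```bash
python3 -m handwheel '[[0.03,0.0187,-0.039,-0.0034,-0.24,4.34,-0.87],[0.03,0.0187,-0.039,-0.0034,-0.24,4.34,-0.87],[0.03,0.0187,-0.039,-0.0034,-0.24,4.34,-0.87],[0.03,0.0187,-0.039,-0.0034,-0.24,4.34,-0.87],[0.03,0.0187,-0.039,-0.0034,-0.24,4.34,-0.87],[0.03,0.0187,-0.039,-0.0034,-0.24,4.34,-0.87],[0.03,0.0187,-0.039,-0.0034,-0.24,4.34,-0.87],[0.03,0,0,0,0,0,0],[0.03,0,0,0,0,0,0]]'
python3 - <<'E'
from tip import *
rel(); plan([.4564,-.3696,.04],frame(101.1),N=4)
E
```

```text
time: 29.4
position: [0.4551, -0.3687, 0.1668]
tool_rot: [0.304, -3.12, -0.0]
ft_force: [-0.1, 0.1, -0.8]
grip_width: 0.526
grip_force: 40.0
t 29.4 tip e,f [ 418.7 -406. ] depth -96.6 to -98.6 F e f n [-0.5  0.1 -0.6] square 30.37 w 45.7 toolx.e -0.86
t 29.4 p [ 0.4551 -0.3687  0.1668] toolz [-0.006 -0.    -1.   ] yaw 101.1 F [-0.1  0.1 -0.8] w 45.7 gf 39.998509772121906
N 4 row: -0.0004,-0.0003,0.0317 , 0.01,-0.09,0.01
```

```bash
python3 -m handwheel '[[0.03,-0.0014,-0.0009,0.04,0,-0.3,0],[0.03,0,0,0.045,0,0,0],[0.03,0,0,0.03,0,0,0],[0.03,0,0,0.012,0,0,0],[0.03,0,0,0,0,0,0]]';python3 - <<'E'
from tip import *
rel()
E
```

```text
time: 30.02
position: [0.4572, -0.3692, 0.0414]
tool_rot: [-0.306, 3.125, 0.001]
ft_force: [0.0, -0.0, -0.7]
grip_width: 0.523
grip_force: 40.0
t 30.02 tip e,f [ 358.1 -406.7] depth 13.2 to 11.2 F e f n [-0.3 -0.  -0.6] square 29.93 w 45.5 toolx.e -0.86
t 30.02 p [ 0.4572 -0.3692  0.0414] toolz [ 0.001  0.001 -1.   ] yaw 101.2 F [ 0.  -0.  -0.7] w 45.5 gf 39.998363591730595
```

```bash
python3 -m handwheel '[[0.03,0,0,0.011,0,0,0],[0.03,0,0,0.007,0,0,0],[0.03,0,0,0,0,0,0]]'; python3 -m handwheel '[[0.03,0,0,0.0012,0,0,0],[0.03,0,0,0,0,0,0]]'
```

```text
time: 30.4
position: [0.4568, -0.3699, 0.023]
tool_rot: [-0.305, 3.126, 0.0]
ft_force: [0.1, 0.1, -1.5]
grip_width: 0.523
grip_force: 40.0
time: 30.65
position: [0.4571, -0.3703, 0.0223]
tool_rot: [-0.305, 3.126, -0.001]
ft_force: [-0.1, 0.1, -1.3]
grip_width: 0.527
grip_force: 40.0
```

```bash
python3 -m handwheel '[[0.03,0,0,0.001,0,0,0],[0.03,0,0,0,0,0,0]]'; python3 -m handwheel '[[0.03,0,0,0.001,0,0,0],[0.03,0,0,0,0,0,0]]'
```

```text
time: 30.9
position: [0.457, -0.3701, 0.0212]
tool_rot: [-0.305, 3.126, -0.0]
ft_force: [-0.5, 0.6, -2.4]
grip_width: 0.522
grip_force: 40.0
time: 31.15
position: [0.457, -0.3701, 0.0201]
tool_rot: [-0.305, 3.126, -0.0]
ft_force: [0.9, -0.4, -2.3]
grip_width: 0.528
grip_force: 40.0
```

```bash
python3 -m handwheel '[[0.03,0,0,0.001,0,0,0],[0.03,0,0,0,0,0,0]]'; python3 -m handwheel '[[0.03,0,0,0.001,0,0,0],[0.03,0,0,0,0,0,0]]'
```

```text
time: 31.4
position: [0.457, -0.3701, 0.0191]
tool_rot: [-0.305, 3.126, -0.0]
ft_force: [-1.2, 0.7, -1.2]
grip_width: 0.524
grip_force: 40.0
time: 31.65
position: [0.457, -0.3701, 0.0181]
tool_rot: [-0.305, 3.126, -0.0]
ft_force: [-0.2, 1.1, -1.6]
grip_width: 0.521
grip_force: 40.0
```

```bash
python3 -m handwheel '[[0.03,0,0,0.0007,0,0,0],[0.03,0,0,0,0,0,0]]'
```

```text
time: 31.9
position: [0.4571, -0.3701, 0.0179]
tool_rot: [-0.305, 3.126, 0.0]
ft_force: [-1.9, 1.6, 4.4]
grip_width: 0.525
grip_force: 40.0
```

Contact, so I release, rise and look from above.

```bash
python3 -m handwheel '[[0.045,0,0,0,0,0,0],[0.06,0,0,0,0,0,0],[0.06,0,0,0,0,0,0],[0.06,0,0,-0.03,0,0,0],[0.06,0,0,-0.05,0,0,0],[0.06,0.01,-0.03,-0.06,0,0,0],[0.06,0.01,-0.04,-0.04,0,0,0],[0.06,0,0,0,0,0,0],[0.06,0,0,0,0,0,0]]'
python3 - <<'E'
from tip import *
im,d,c=grab("top"); cv2.imwrite("pics/end.png",cv2.resize(im[120:320,110:450],None,fx=2.3,fy=2.3,interpolation=cv2.INTER_CUBIC)); P=pts(d,c).reshape(-1,3)
for nm,cx,cy,lo,hi in (("carton",.4265,.34,.03,.05),("tray",.457,-.37,.03,.05),("gauge",.445,.16,.11,.14)):
    k=P[(np.hypot(P[:,0]-cx,P[:,1]-cy)<.065)&(P[:,2]>lo)&(P[:,2]<hi)]; print(nm,len(k),np.percentile(k[:,2],[5,50,95]),cv2.minAreaRect(k[:,:2].astype(np.float32)))
E
```

```text
time: 33.02
position: [0.4509, -0.4396, 0.1918]
tool_rot: [-0.304, 3.126, 0.002]
ft_force: [0.2, 0.1, -1.1]
grip_width: 0.696
grip_force: 0.0
t 33.02 tip e,f [ 422.7 -476.3] depth -123.2 to -125.2 F e f n [-0.4  0.  -1.1] square 29.98 w 60.5 toolx.e -0.86
carton 535 [0.03416107 0.03908342 0.04279813] ((0.42685508728027344, 0.34291937947273254), (0.04833414405584335, 0.10051891952753067), 74.47838592529297)
tray 552 [0.03349963 0.03750855 0.04167912] ((0.4570329189300537, -0.37011611461639404), (0.10036703199148178, 0.049095164984464645), 10.876501083374023)
gauge 74 [0.1193458  0.12509151 0.12947288] ((0.4460562765598297, 0.15977288782596588), (0.023966990411281586, 0.02428406849503517), 56.93309020996094)
```

View pics/end.png

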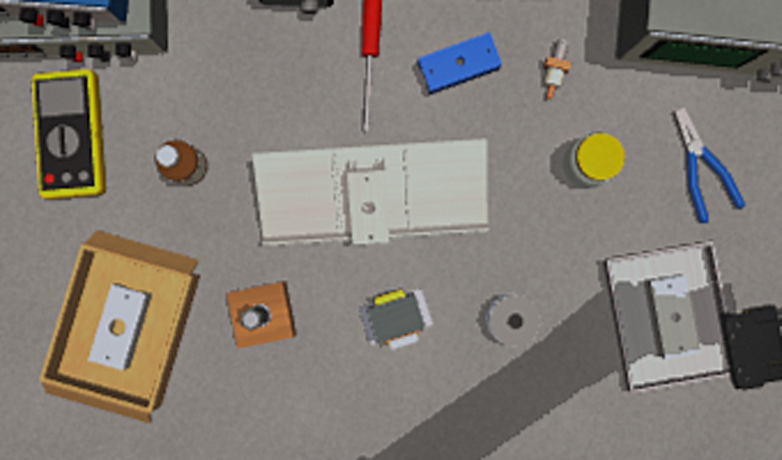

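The final picture shows one sink flat in the carton (117,327), one flat in the tray (677,317) and the middle one still on the rack (368,207). The gauge is in its stand (255,315) and everything else is where it was.

```bash
python3 -c "
from bench import ctrl
print(ctrl.close_job())"
```

```text
the job is handed in; nothing more can be done
None
```

The job is handed in after 33 s of robot time: the left sink (gauge to the collar) is in the carton, the right one (tip refused) is in the tray, the middle one (thin part only) is still on the rack, and the gauge is back in its stand.

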